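# Slide the sowing template out over the shelf end

## Task

A thin yellow sowing template lies flat on the white wire shelf, in front of the brown pots. Push it along the shelf with your fingertips, towards the end where the blue tub stands, until about 5 cm of it sticks out past that end of the shelf, lying flat and straight with the shelf, so that the next person can take hold of its edge. Do not lift it or let it tip off, and leave the pots, the jar and all the other things where they are.

Things in the scene. Friction and masses are not known exactly. Their poses are not given: they have to be found in the camera images.
- shelf: low chrome wire shelf, fixed, with a white board 360 mm deep (its x) by 560 mm long (its y), 12 mm thick, plywood-coloured edge. Origin: on the bench under the board's middle; the board's top is 120 mm above it. x points across the shelf to its rear, away from the robot; y along it to the robot's left; z up. Turned up to 0.15 rad. A wire ledge rail, 35 mm high, runs along the rear (+x) edge only
- shelf_left_end (a point): middle of the board's left (+y) end edge, at the height of its top; axes as the shelf's. The end is open; only the corner posts (25 mm thick, tops 36 mm above the board) stand 196 mm either side of this point in x, just outside the board, 24 mm back from the end
- shelf_right_end (a point): middle of the board's right (-y) end edge, at the height of its top; axes as the shelf's. Open, with the same corner posts as the left end
- template: loose yellow plastic plate with a grid of fifteen 10 mm seed holes, 90 mm wide (its x) by 160 mm long (its y) by 6 mm thick, about 70 to 140 g, lying flat on the front half of the board, its length roughly along the shelf (turned up to 0.3 rad from it). Origin: centre of its underside; z up
- template_left (a point): middle of the template's left (its own +y) short edge, half-way up its thickness, 80 mm from its centre
- template_right (a point): middle of the template's right (its own -y) short edge, half-way up its thickness, 80 mm from its centre
- tub: open blue plastic tub, 200 x 140 mm, 70 mm high, standing loose on the bench beyond either the left or the right end of the shelf: it marks the end to use. Origin: centre of its underside
- watering_can: green watering can, body 116 mm across and 135 mm high, handle and spout to 180 mm high, on the bench beyond the other end of the shelf. Origin: centre of its underside; leave alone
- seed_jar: small amber jar with white cap, 38 mm across, 60 mm high, on the shelf between two pots. Origin: centre of its underside; leave alone
- spray_bottle: white spray bottle with red trigger head, 70 mm across, 200 mm high, on the bench at the left. Origin: centre of its underside; leave alone
- dibber: wooden hand dibber with steel point, lying on the bench at the right, 215 mm long, 25 mm high, pointing away to the right. Origin: on the bench under the middle of it; leave alone
- pot0: brown plastic plant pot, 106 mm across the rim, 98 mm high, standing on a 118 mm saucer in the right of the row along the rear half of the shelf. Origin: centre of its underside; leave alone
- pot1: brown plastic plant pot, 106 mm across the rim, 98 mm high, standing on a 118 mm saucer in the middle of the row along the rear half of the shelf. Origin: centre of its underside; leave alone
- pot2: brown plastic plant pot, 106 mm across the rim, 98 mm high, standing on a 118 mm saucer in the left of the row along the rear half of the shelf. Origin: centre of its underside; leave alone
Things that resemble listed ones, but are neither listed nor needed, are in the scene too. Of the things shaped like the template, the yellow one is meant.

How it is judged:
By the outcome, as a careful person would: the job done as asked, in the order asked, and still so for the second after the job is handed in, with the robot touching nothing.
It also fails if it takes over 45 s, if anything falls off the work surface, if the arm or the gripper's body presses on something with over 40 N, if the wrist force passes 120 N, or if a joint passes its speed limit or range.

## Robot

A 7-joint arm with a two-finger parallel gripper is mounted at the origin on the work surface. World frame = base frame: x ahead of the robot, y to its left, z up, the work surface at z = 0. Lengths are in m, angles in rad, forces in N, time in s.
With the tool pointing down it reaches from about 0.4 to 0.85 m from the base axis. Payload 10.4 kg.
Tool frame: the origin (TCP) lies at the very end of the fingers, on their centre line; the grasp point (between the pads) lies 19 mm behind it; z points along the fingers, y is the line along which they close (so a half turn about z gives the same grasp; the last joint's range is limited). The gripper opens to 87 mm and grips with 3 to 60 N. Pads are 19 mm wide; open, the fingers measure 117 mm over their backs; the gripper's body (75 mm by 190 mm) begins 51 mm behind the grasp point.
Start: joints at [-1.32, 0.332, -0.065, 1.46, 0.022, 1.35, -0.088], TCP at [0.169, 0.602, 0.223] pointing down, gripper open.
Joint ranges: [-2.6, 2.6], [-0.5, 2.12], [-1.47, 1.34], [0.16, 2.42], [-1.27, 4.41], [0.06, 2.06], [-2.6, 2.6]. Speed limits (rad/s): [2.22, 2.22, 2.79, 2.79, 3.14, 3.14, 3.14].

## Interface

Orientations are given as a unit quaternion [x, y, z, w].
In Python, from bench import * gives the robot as it stands.
- The arm moves only by the tool step_arm, never from a script. Its arguments are lists of equal length, an entry for each row: "delta_pos": the shift along the world's x, y, z in units of 25 mm (1.0 is 25 mm), a list of three; "turn": the turn about the world's z in units of 0.12 rad (1.0 is 0.12 rad). In form: {"delta_pos": [[tx, ty, tz], ...], "turn": [turn, ...]}. A call has 1 to 12 rows; each row shifts and turns the commanded pose from where the row before left it; what a row does not reach is not made up. A row lasts 1/10 s, in which the tool goes at most 50 mm and 8.59 degrees, less where a joint would pass 70% of its speed; a pose out of reach is approached as far as the arm can. A call with a number of a shift or a turn outside -1 to 1 is refused whole. A call with a gripper value outside its range is refused whole. "grip" is the closure, from 0 (fully open) to 1 (shut), set as the call begins (left out, the last holds). The fingers move at their own pace and stop on an object; "newtons" is the grip in N (left out, the last holds). Time passes only in rows, so rows that do not move let the fingers close. It gives the time, the measured TCP pose, the force, the opening and the grip force at its end, in the units of the state.
- read_state(): the state, without advancing time (a new reading comes with each control period).
- camera(name): name is "scene" or "top"; returns a dict with "image" (420x560x3 uint8, red, green, blue), "z_map" (420x560 float32, m along the optical axis (not along the pixel's ray), 0 where there is no reading), "mtx" (3x3 intrinsics, pixels), "view" (4x4, takes a point from world to camera coordinates). Camera axes: x right, y up, looking along -z (the intrinsics and any distortion apply to the point x, -y, -z); pixel columns grow to the right and rows downward; lengths in m; the calibration is good to about 2 mm. A picture is of the moment at which its call begins.
- close_job(): hands the job in; it is judged then, once.
The state is a dict: "time": time; "joint_positions": joint angles; "joint_vel": joint speeds; "joint_torque": joint torques, N m; "ee_pos": TCP position; "eef_rot": TCP orientation; "ft_force": force on the tool from outside, world axes, zero at the start; "torque": the same for the moment, N m; "width": finger opening in m; "grip_force": force on a finger pad.
Only numpy, scipy, OpenCV 4.12 (cv2) and the standard library are available. Lean on these libraries where they do the work, as an engineer would, in place of code of your own. Each camera call takes 0.05 s, during which the arm holds its last target. There are 200 camera calls.

## Working session

There is one attempt and no reset: what is moved stays moved. The work goes in short steps, Python scripts to look and compute and a tool call to move; the robot and the scene stay as the last step left them, time stands still between calls to the robot, and variables do not carry over. Pictures are saved under pics/ and viewed, at most 10 in all, crops included, and the job is handed in when it is done.

Besides the shell and the picture viewer there is one more tool, called after "Call:" in YAML: its name, and indented under it one key for each argument. step_arm: Moves the arm, as the interface text tells. Shifts and turns lie within -1 to 1; 1 stands for 25 mm of shift or 0.12 rad of turn. Its arguments: {"type":"object","properties":{"delta_pos":{"type":"array"},"turn":{"type":"array"},"grip":{"type":"number"},"newtons":{"type":"number"}},"required":["delta_pos","turn"]}

```bash
mkdir -p pics
cat > h.py <<'E'
from bench import *
import numpy as np, cv2
def cloud(c):
    z=c["z_map"]; h,w=z.shape; K=np.array(c["mtx"]); u,v=np.meshgrid(np.arange(w),np.arange(h))
    P=np.stack([(u-K[0,2])/K[0,0]*z,-(v-K[1,2])/K[1,1]*z,-z,np.ones_like(z)],-1)
    return (P@np.linalg.inv(np.array(c["view"])).T)[...,:3]
def ray(c,uv,zp):
    K=np.array(c["mtx"]);T=np.linalg.inv(np.array(c["view"]))
    uv=np.atleast_2d(uv).astype(float); d=np.stack([(uv[:,0]-K[0,2])/K[0,0],-(uv[:,1]-K[1,2])/K[1,1],-np.ones(len(uv))],-1)@T[:3,:3].T
    o=T[:3,3]; return o+d*((zp-o[2])/d[:,2])[:,None]
E
python3 - <<'E'
from h import *
for n in("top","scene"):
    c=camera(n); cv2.imwrite(f"pics/{n}0.png",c["image"][...,::-1]); P=cloud(c); np.save(f"{n}.npy",P)
    print(n,c["mtx"],np.linalg.inv(np.array(c["view"])).round(3))
s=read_state();print(s["ee_pos"],s["eef_rot"],s["time"])
E
```

```text
top [[476.22248458   0.         273.66558112]
 [  0.         476.22248458 202.06213213]
 [  0.           0.           1.        ]] [[ 0.013  0.999 -0.033  0.386]
 [-1.     0.013  0.006  0.019]
 [ 0.006  0.033  0.999  1.363]
 [ 0.     0.     0.     1.   ]]
scene [[447.47425979   0.         277.08999904]
 [  0.         447.47425979 211.15701235]
 [  0.           0.           1.        ]] [[ 0.349 -0.51   0.786  1.549]
 [ 0.937  0.192 -0.291 -0.402]
 [-0.003  0.838  0.545  0.849]
 [ 0.     0.     0.     1.   ]]
[0.16889243 0.60140171 0.22183239] [ 1.36464574e-01  9.90644753e-01 -6.25528300e-04 -5.18918956e-05] 0.1
```

View pics/top0.png

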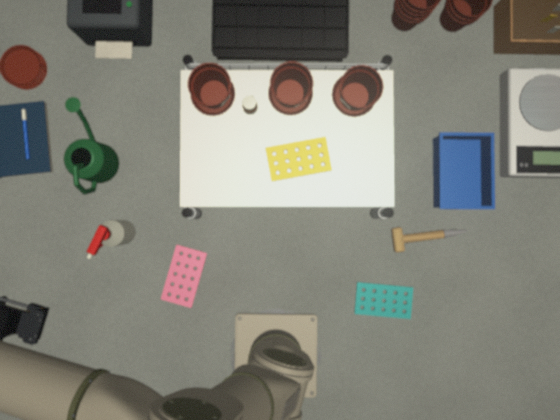

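View pics/scene0.png

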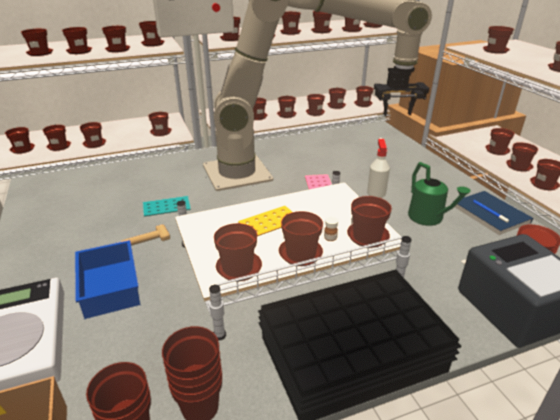

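The top view shows the template at about (298,159), the shelf spanning columns 180–394 and rows 69–208, and the blue tub at (466,170). The tub is past the image-right end, which is world -y, so I push towards -y.

```bash
cat >> h.py <<'E'
def tmpl(c):
    hsv=cv2.cvtColor(c["image"],cv2.COLOR_RGB2HSV)
    m=cv2.inRange(hsv,(22,120,120),(34,255,255)); m[:60]=0; m[:,500:]=0
    m=cv2.morphologyEx(m,cv2.MORPH_CLOSE,np.ones((7,7)))
    k=max(cv2.findContours(m,0,2)[0],key=cv2.contourArea)
    p=ray(c,k[:,0,:],0.126)[:,:2]
    r=cv2.minAreaRect((p*1000).astype(np.float32)); b=cv2.boxPoints(r)
    return r,b
E
python3 - <<'E'
from h import *
c=camera("top"); r,b=tmpl(c); print("T",r,b.round(0).tolist())
hsv=cv2.cvtColor(c["image"],cv2.COLOR_RGB2HSV)
m=cv2.inRange(hsv,(0,0,200),(180,40,255)); m[:,420:]=0
k=max(cv2.findContours(m,0,2)[0],key=cv2.contourArea); p=(ray(c,k[:,0,:],0.12)[:,:2]*1000)
x,y=p.T
for n,s,f in(("right",(y<y.min()+25)&(x>x.min()+40)&(x<x.max()-60),0),("left",(y>y.max()-25)&(x>x.min()+40)&(x<x.max()-60),0),("front",(x<x.min()+25)&(y>y.min()+60)&(y<y.max()-60),1)):
    q=p[s]; a=np.polyfit(q[:,0],q[:,1],1) if f==0 else np.polyfit(q[:,1],q[:,0],1); print(n,len(q),a, q.mean(0))
P=cloud(c); print("z tmpl",P[155:163,290:305,2].mean(),"shelf",P[180:195,220:260,2].mean())
bl=cv2.inRange(hsv,(105,150,60),(125,255,255)); bl[:,:420]=0
print("tub",P[bl>0].min(0),P[bl>0].max(0))
Q=P[50:130,180:400].reshape(-1,3);Q=Q[Q[:,2]>.2];print("pots minx",Q.min(0),Q.max(0))
# saucer front
br=cv2.inRange(hsv,(0,80,30),(12,255,160));br[130:]=0;br[:60]=0;br[:,:180]=0;br[:,400:]=0
print("saucer",P[br>0].min(0)) 
s=read_state(); print(s["joint_positions"],s["time"])
E
```

```text
T ((541.8487548828125, -50.59761047363281), (83.13323211669922, 153.0682830810547), 11.075369834899902) [[486.0, 17.0], [516.0, -134.0], [597.0, -118.0], [568.0, 32.0]]
right 14 [ 2.42429623e-02 -3.14709170e+02] [ 691.06946304 -297.95559878]
left 7 [-1.15300945e-01  3.22458108e+02] [670.10760915 245.19406673]Traceback (most recent call last):
  File "<stdin>", line 8, in <module>
    raise TypeError("expected non-empty vector for x")
TypeError: expected non-empty vector for x
```

```bash
sed -i 's/findContours(m,0,2)/findContours(m,0,1)/' h.py
python3 - <<'E'
from h import *
c=camera("top"); r,b=tmpl(c); print("T",r,b.round(0).tolist())
hsv=cv2.cvtColor(c["image"],cv2.COLOR_RGB2HSV)
m=cv2.inRange(hsv,(0,0,170),(180,60,255)); m[:,420:]=0;m[:60]=0
k=max(cv2.findContours(m,0,1)[0],key=cv2.contourArea)[:,0,:]; p=(ray(c,k,0.12)[:,:2]*1000)
u,v=k.T
for n,s,f in(("right",(u>370)&(v>120)&(v<200),0),("left",(u<200)&(v>120)&(v<200),0),("front",(v>190)&(u>215)&(u<360),1)):
    q=p[s]; a=np.polyfit(q[:,f],q[:,1-f],1); print(n,len(q),a, q.mean(0))
P=cloud(c); print("z tmpl",P[155:163,290:305,2].mean(),"shelf",P[180:195,220:260,2].mean())
bl=cv2.inRange(hsv,(105,150,60),(125,255,255)); bl[:,:420]=0
print("tub",P[bl>0].min(0),P[bl>0].max(0))
br=cv2.inRange(hsv,(0,80,30),(12,255,160));br[130:]=0;br[:60]=0;br[:,:180]=0;br[:,400:]=0
print("saucer",P[br>0].min(0),P[br>0].max(0)) 
s=read_state(); print(s["joint_positions"],s["time"])
E
```

```text
T ((541.9163818359375, -50.489952087402344), (83.30730438232422, 153.2536163330078), 11.075368881225586) [[486.0, 17.0], [516.0, -134.0], [598.0, -118.0], [568.0, 33.0]]
right 79 [ 8.69233067e-03 -3.07082587e+02] [ 542.1957802  -302.36964209]
left 79 [1.10311864e-02 2.52865678e+02] [534.70764773 258.76413731]
front 144 [-1.24551318e-02  4.14892337e+02] [415.19734985 -24.48894152]
z tmpl 0.12643105344264774 shelf 0.1271955549428136
tub [ 0.42526975 -0.58550221 -0.00068498] [ 0.61371558 -0.51490135  0.07144612]
saucer [ 0.3862392  -0.25718948 -0.00175177] [0.84078199 0.22768679 1.36347318]
[-1.31958859  0.33262905 -0.06472319  1.46056809  0.02159476  1.34990856
 -0.08852656] 0.2
```

Call:
step_arm:
  delta_pos:
    - [0,0,0.8]
    - [0,0,0.8]
    - [0,0,0.8]
    - [0,0,0.8]
    - [0.66,-0.9,0]
    - [0.66,-0.9,0]
    - [0.66,-0.9,0]
    - [0.66,-0.9,0]
    - [0.66,-0.9,0]
    - [0.66,-0.9,0]
    - [0.66,-0.9,0]
    - [0.66,-0.9,0]
  turn: [0,0,0,0,-0.5,-0.5,-0.5,-0.5,-0.5,-0.5,-0.5,-0.5]
  grip: 0.54

```text
time: 1.4
ee_pos: [0.3019, 0.4203, 0.3025]
eef_rot: [0.37, 0.929, 0.0, -0.0]
ft_force: [0.5, 0.6, 0.2]
width: 0.04
grip_force: 0.0
```

Call:
step_arm:
  delta_pos:
    - [0.66,-0.9,0]
    - [0.66,-0.9,0]
    - [0.66,-0.9,0]
    - [0.66,-0.9,0]
    - [0.66,-0.9,0]
    - [0.66,-0.9,0]
    - [0.66,-0.9,0]
    - [0.66,-0.9,0]
    - [0.66,-0.9,0]
    - [0.66,-0.9,0]
    - [0.66,-0.9,0]
    - [0.66,-0.9,0]
  turn: [-0.5,-0.5,-0.5,-0.5,-0.5,-0.5,-0.5,-0.5,-0.5,-0.5,-0.5,-0.5]

```text
time: 2.6
ee_pos: [0.5002, 0.1497, 0.3026]
eef_rot: [0.674, 0.739, 0.0, 0.0]
ft_force: [0.9, 0.3, -0.1]
width: 0.04
grip_force: 0.0
```

Run:
```python
from h import *
s=read_state(); q=s["eef_rot"]; print(s["time"],s["ee_pos"],"tooly ang",2*np.arctan2(q[1],q[0])-np.pi/2,s["width"],s["ft_force"],s["joint_positions"].__repr__())
for n in("top","scene"):
    P=np.load(n+".npy").reshape(-1,3); 
    for a,b in((.122,.135),(.135,.2),(.2,.24)):
        k=(P[:,2]>a+.004)&(P[:,2]<b)&(P[:,1]>-.26)&(P[:,1]<.22)&(P[:,0]>.605)&(P[:,0]<.76)
        print(n,a,[ (round(l,2),P[k&(P[:,1]>l)&(P[:,1]<l+.08)][:,0].min().round(3)) for l in np.arange(-.26,.2,.08) if (k&(P[:,1]>l)&(P[:,1]<l+.08)).any()])
```

```text
2.6 [0.50022366 0.149707   0.30259319] tooly ang 0.0920696109031911 0.03996274550959055 [ 0.91285796  0.31875411 -0.08219624] array([-0.78810984,  0.06042077,  0.43348628,  1.62251723, -0.02530341,
        1.46401174, -0.26055871])
top 0.122 [(np.float64(-0.26), np.float64(0.613)), (np.float64(-0.18), np.float64(0.605)), (np.float64(-0.1), np.float64(0.611)), (np.float64(-0.02), np.float64(0.608)), (np.float64(0.06), np.float64(0.617)), (np.float64(0.14), np.float64(0.606))]
top 0.135 [(np.float64(-0.26), np.float64(0.655)), (np.float64(-0.18), np.float64(0.657)), (np.float64(-0.1), np.float64(0.653)), (np.float64(-0.02), np.float64(0.658)), (np.float64(0.06), np.float64(0.654)), (np.float64(0.14), np.float64(0.657))]
top 0.2 [(np.float64(-0.26), np.float64(0.654)), (np.float64(-0.18), np.float64(0.658)), (np.float64(-0.1), np.float64(0.661)), (np.float64(-0.02), np.float64(0.661)), (np.float64(0.06), np.float64(0.666)), (np.float64(0.14), np.float64(0.655))]
scene 0.122 [(np.float64(-0.26), np.float64(0.67)), (np.float64(-0.18), np.float64(0.685)), (np.float64(-0.1), np.float64(0.658)), (np.float64(-0.02), np.float64(0.668)), (np.float64(0.06), np.float64(0.662)), (np.float64(0.14), np.float64(0.651))]
scene 0.135 [(np.float64(-0.26), np.float64(0.657)), (np.float64(-0.18), np.float64(0.662)), (np.float64(-0.1), np.float64(0.663)), (np.float64(-0.02), np.float64(0.663)), (np.float64(0.06), np.float64(0.658)), (np.float64(0.14), np.float64(0.656))]
scene 0.2 [(np.float64(-0.26), np.float64(0.654)), (np.float64(-0.18), np.float64(0.659)), (np.float64(-0.1), np.float64(0.659)), (np.float64(-0.02), np.float64(0.659)), (np.float64(0.06), np.float64(0.67)), (np.float64(0.14), np.float64(0.654))]
```

Call:
step_arm:
  delta_pos:
    - [0.35,-0.8,0]
    - [0.35,-0.8,0]
    - [0.35,-0.8,0]
    - [0.35,-0.8,0]
    - [0,0,-1]
    - [0,0,-1]
    - [0,0,-1]
    - [0,0,-1]
    - [0,0,-1]
    - [0,0,-0.8]
    - [0,0,-0.4]
    - [0,0,0]
  turn: [-0.17,-0.17,-0.17,-0.17,0,0,0,0,0,0,0,0]

```text
time: 3.8
ee_pos: [0.5335, 0.0712, 0.1466]
eef_rot: [0.702, 0.712, -0.001, -0.0]
ft_force: [-0.3, 0.0, -0.1]
width: 0.0399
grip_force: 0.0
```

Call:
step_arm:
  delta_pos:
    - [0,0,-0.2]
    - [0,0,-0.1]
    - [0,0,-0.1]
    - [0,0,0]
    - [0,0,0]
  turn: [0,0,0,0,0]

```text
time: 4.3
ee_pos: [0.5341, 0.0718, 0.1378]
eef_rot: [0.702, 0.713, 0.0, 0.0]
ft_force: [-0.3, 0.3, 0.9]
width: 0.04
grip_force: 0.0
```

Call:
step_arm:
  delta_pos:
    - [0,0,-0.2]
    - [0,0,-0.2]
    - [0,0,-0.1]
    - [0,0,-0.06]
    - [0,0,0]
    - [0,0,0]
  turn: [-0.03,0,0,0,0,0]

```text
time: 4.9
ee_pos: [0.534, 0.0717, 0.1236]
eef_rot: [0.703, 0.711, 0.0, 0.0]
ft_force: [0.0, 0.1, -0.2]
width: 0.0402
grip_force: 0.0
```

Run:
```python
from h import *
c=camera("scene"); cv2.imwrite("pics/s1.png",cv2.resize(c["image"][180:280,180:320,::-1],(784,560),interpolation=cv2.INTER_CUBIC))
s=read_state(); q=s["eef_rot"]; print(s["time"],s["ee_pos"],"tooly ang",2*np.arctan2(q[1],q[0])-np.pi/2,s["ft_force"])
```

```text
4.95 [0.53406961 0.07173216 0.12370392] tooly ang 0.011794914460294903 [ 0.00598795 -0.45868206 -0.67402833]
```

View pics/s1.png

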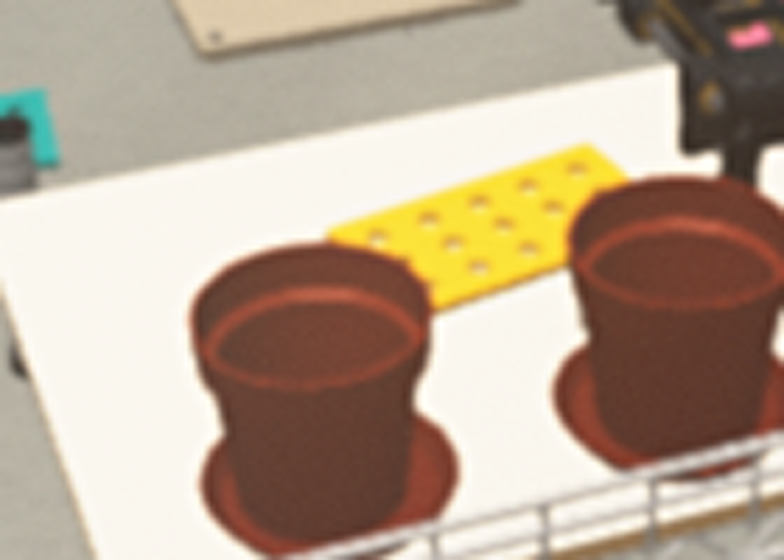

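The crop shows the fingers down just beyond the template's left edge, mostly hidden behind the middle pot. The template, crop centre (480,225), is still untouched.

Call:
step_arm:
  delta_pos:
    - [0,0,-0.05]
    - [0,-0.4,0]
    - [0,-0.4,0]
    - [0,-0.4,0]
    - [0,-0.3,0]
    - [0,-0.3,0]
    - [0,-0.3,0]
    - [0,-0.3,0]
    - [0,-0.3,0]
    - [0,-0.3,0]
    - [0,0,0]
  turn: [0,0,0,0,0,0,0,0,0,0,0]

```text
time: 6.05
ee_pos: [0.5339, -0.0047, 0.1224]
eef_rot: [0.704, 0.711, -0.0, 0.0]
ft_force: [0.4, 0.5, -0.6]
width: 0.0398
grip_force: 0.0
```

```bash
cat > m.py <<'E'
from h import *
import sys
c=camera("top"); r,b=tmpl(c); print("T",r,b.round(0).tolist())
s=read_state(); q=s["eef_rot"]; print(s["time"],s["ee_pos"],"tooly ang",2*np.arctan2(q[1],q[0])-np.pi/2,s["ft_force"])
cv2.imwrite(f"pics/{sys.argv[1]}.png",cv2.resize(c["image"][50:250,170:450,::-1],(784,560)))
E
python3 m.py t1
```

```text
T ((533.45068359375, -126.67887115478516), (83.3052978515625, 95.32428741455078), 3.965810537338257) [[489.0, -82.0], [495.0, -177.0], [578.0, -171.0], [572.0, -76.0]]
6.1 [ 0.53391466 -0.00394965  0.12230639] tooly ang 0.010703655063837747 [-0.58799885 -0.5140799  -0.52846191]
```

View pics/t1.png

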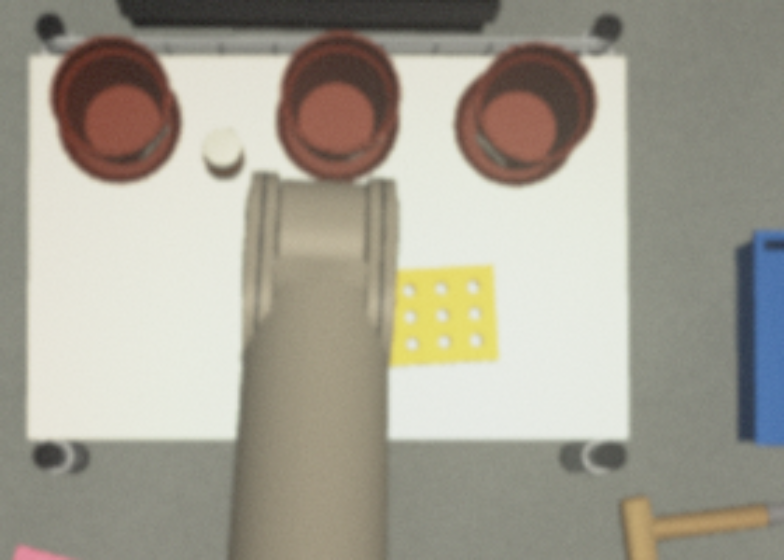

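The crop shows the template nearly straight, right edge at crop column 495, with the arm hiding its left part. I keep pushing.

Call:
step_arm:
  delta_pos:
    - [0,-0.3,0]
    - [0,-0.4,0]
    - [0,-0.4,0]
    - [0,-0.4,0]
    - [0,-0.4,0]
    - [0,-0.4,0]
    - [0,-0.4,0]
    - [0,-0.4,0]
    - [0,-0.4,0]
    - [0,-0.4,0]
    - [0,-0.4,0]
    - [0,-0.3,0]
  turn: [0,0,0,0,0,0,0,0,0,0,0,0]

```text
time: 7.3
ee_pos: [0.5339, -0.1193, 0.1223]
eef_rot: [0.703, 0.711, -0.0, 0.0]
ft_force: [0.7, 1.2, 0.2]
width: 0.0402
grip_force: 0.3
```

Call:
step_arm:
  delta_pos:
    - [0,-0.3,0]
    - [0,-0.3,0]
    - [0,-0.2,0]
    - [0,0,0]
    - [0,0,0]
  turn: [0,0,0,0,0]

```text
time: 7.8
ee_pos: [0.534, -0.1382, 0.1223]
eef_rot: [0.703, 0.711, -0.0, 0.0]
ft_force: [0.1, 0.3, 1.2]
width: 0.0403
grip_force: 0.0
```

```bash
python3 m.py t2
```

```text
T ((526.9268188476562, -278.85565185546875), (86.47774505615234, 60.06822967529297), 0.2274293601512909) [[484.0, -249.0], [484.0, -309.0], [570.0, -309.0], [570.0, -249.0]]
7.85 [ 0.53402759 -0.13800042  0.12229344] tooly ang 0.01207031363513611 [-0.4273584  -0.06920284 -0.02791799]
```

View pics/t2.png

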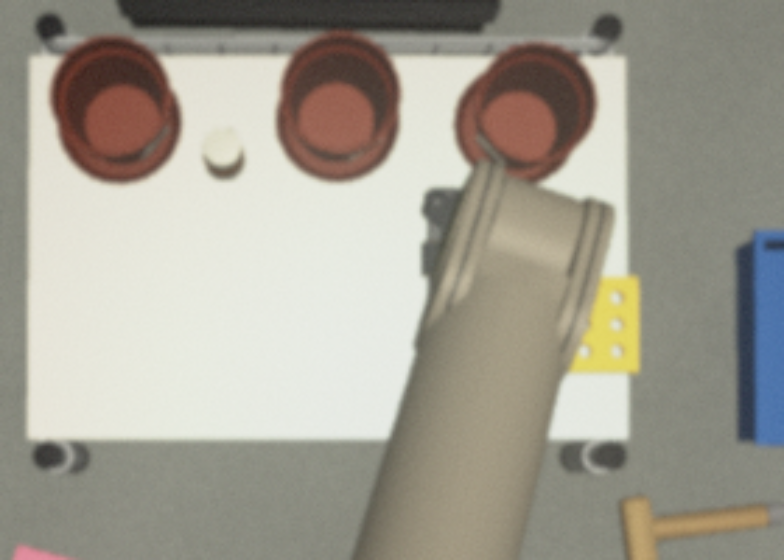

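The template is straight, with its right edge at crop column 638 against the shelf end at 628, about 7 mm of overhang. I need another 42 mm or so.

Call:
step_arm:
  delta_pos:
    - [0,-0.2,0]
    - [0,-0.3,0]
    - [0,-0.3,0]
    - [0,-0.3,0]
    - [0,-0.3,0]
    - [0,-0.2,0]
    - [0,-0.1,0]
    - [0,0,0]
    - [0,0,0]
    - [0,0.2,0]
    - [0,0.4,0]
    - [0,0.4,0]
  turn: [0,0,0,0,0,0,0,0,0,0,0,0]

```text
time: 9.05
ee_pos: [0.534, -0.1545, 0.1223]
eef_rot: [0.703, 0.711, 0.0, -0.0]
ft_force: [0.0, -0.4, 0.8]
width: 0.04
grip_force: 0.0
```

Call:
step_arm:
  delta_pos:
    - [0,0.3,0.3]
    - [0,0,1]
    - [0,0,1]
    - [0,0,1]
    - [0,0,1]
    - [0,0,1]
    - [0,0,1]
    - [0,0,1]
    - [0,1,0]
    - [0,1,0]
    - [0,1,0]
    - [0,1,0]
  turn: [0,0,0,0,0,0,0,0,0,0,0,0]

```text
time: 10.25
ee_pos: [0.5338, -0.0467, 0.3055]
eef_rot: [0.703, 0.711, 0.0, 0.0]
ft_force: [0.2, 0.0, 0.2]
width: 0.0402
grip_force: 0.0
```

Call:
step_arm:
  delta_pos:
    - [0,1,0]
    - [0,1,0]
    - [0,1,0]
    - [0,1,0]
    - [0,1,0]
    - [0,1,0]
    - [0,1,0]
    - [0,0,0]
  turn: [0,0,0,0,0,0,0,0]

```text
time: 11.05
ee_pos: [0.5331, 0.1314, 0.305]
eef_rot: [0.701, 0.713, 0.0, -0.0]
ft_force: [-0.5, -0.1, 0.5]
width: 0.0404
grip_force: 0.0
```

```bash
python3 m.py t3
```

```text
T ((526.6435546875, -273.7068786621094), (86.44517517089844, 154.90380859375), 0.7477449178695679) [[482.0, -197.0], [484.0, -352.0], [571.0, -351.0], [569.0, -196.0]]
11.1 [0.5334303  0.12893665 0.30507349] tooly ang 0.015364175257735813 [-0.38069849 -0.59957307  0.09680094]
```

View pics/t3.png

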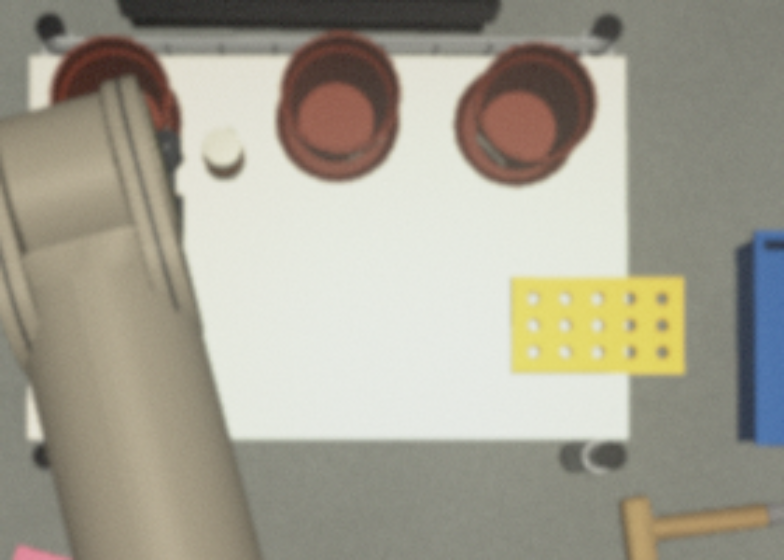

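The template lies flat and straight at crop (598,326). It overhangs the shelf end by about 50 mm, and the pots and jar haven't moved.

```bash
python3 -c "
from bench import *
print(close_job())"
```

```text
the job is handed in; nothing more can be done
None
```

The template now sticks out about 50 mm past the blue-tub end of the shelf, flat and straight with it (within about 0.01 rad); the pots and jar look unmoved in the last picture, and the job is handed in at about 11 s of the 45 s allowed.

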